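# Load a flanged hub on the tack-welding turntable and index it to the torch

### The job

Set the tall flanged hub over the post it fits snugly on the welding turntable (the medium-thick one): keep it square to the post and lower it gently, do not drop it, until its flange sits flush on the dial, and let go. Then pump the turntable's ratchet lever, one full stroke per tooth, until that post with the hub stands at the torch and not a tooth further, and leave the lever sprung back; turn the dial only with its lever, and leave the loose flange ring and the square tube offcut where they are.

Things in the scene. Friction and masses are not known exactly. Their poses are not given: they have to be found in the camera images.
- hub: The workpiece, loose, standing on its flange: dark steel flange 70 mm across, 12 mm thick, with a pipe neck 34 mm across; 110 mm tall in all, bored through at 22 mm, about 0.7 kg. Origin on its axis at the flange's underside; z up the neck. Grip the neck near its top (85 to 95 mm up): the post comes up through it and stands 15 mm out when seated.
- dial: Steel dial 212 mm across its 16 saw teeth (22.5 deg each), top 70 mm above the table; turns clockwise only (from above), stays where left, may start part-way through a tooth. Three upright posts 72 mm from the axis, 120 deg apart: 20 mm thick x 125 tall (for this hub), 12 x 100, 28 x 125. Origin on the axis at table height; x axis towards the 20 mm post.
- post_foot (a point): Foot of the 20 mm post, on its axis at the dial's top face; where the seated hub's origin comes. Turns with the dial.
- post_top (a point): Tip of the 20 mm post, on its axis, 125 mm above the dial; the last 12 mm taper to a blunt nose. Turns with the dial.
- dial_center (a point): Dial's axis at its top face.
- weld_point (a point): Where the 20 mm post's foot has to come: at the dial's top, 72 mm from its axis, straight in front of the fixed torch's copper nozzle, on the turntable's left seen from the robot. The torch clears a seated hub by 10 mm. A full stroke ends within 3 mm of it. The post starts 50 to 90 deg short of it, on the robot's side: 3 or 4 strokes.
- lever_grip (a point): Middle of the black upright round handle at the ratchet lever's end, on the turntable's right seen from the robot: 26 mm across, 70 mm tall (66 to 136 mm above the table; this point at 106 mm), 190 mm from the dial's axis. The lever turns on the dial's axis, below the dial.
- lever (a joint): Ratchet lever, rad, clockwise from above (handle comes towards the robot): 0 at rest, 0.47 at the end stop. A spring returns it when let go. A full stroke takes about 7 N at the handle and brings the dial to the next tooth, or finishes the tooth it stands in; the dial moves only in the later part of a stroke if it has less than a tooth to go, and stays put on the way back.
- flange_ring: Bystander: flat dark steel ring 90 mm across, 16 mm thick, 34 mm hole. Origin: centre of the underside.
- square_tube: Bystander: upright offcut of 60 mm square steel tube, 60 mm tall. Origin: centre of the underside.
There are look-alikes about, which are no part of the job. Leave any blue or brown look-alike of the hub alone.

How it is judged:
By the outcome, as a careful person would: the job done as asked, in the order asked, and still so for the second after the job is handed in, with the robot touching nothing.
It also fails if it takes over 70 s, if anything falls off the work surface, if the arm or the gripper's body presses on something with over 40 N, if the wrist force passes 120 N, or if a joint passes its speed limit or range.

### The arm

A 6-joint arm with a two-finger parallel gripper is mounted at the origin on the work surface. World frame = base frame: x ahead of the robot, y to its left, z up, the work surface at z = 0. Lengths are in m, angles in rad, forces in N, time in s.
With the tool pointing down it reaches from about 0.35 to 0.975 m from the base axis. Payload 4.9 kg.
Tool frame: the origin (TCP) lies at the very end of the fingers, on their centre line; the grasp point (between the pads) lies 19 mm behind it; x points along the fingers, y is the direction in which the jaws open and shut, and the axes are right-handed (so a half turn about x gives the same grasp; the last joint's range is limited). The gripper opens to 85 mm and grips with 20 to 120 N. Pads are 22 mm wide; open, the fingers measure 114 mm over their backs; the gripper's body (76 mm by 85 mm) begins 54 mm behind the grasp point. The pads swing forward as they close: fully open they stand 13 mm farther back than shut.
Start: joints at [-1.349, 0.053, 1.613, -0, 1.476, -0.119], TCP at [0.209, -0.589, 0.231] pointing down, gripper open.
Joint ranges: [-3.01, 3.01], [-1.01, 2.22], [0.06, 2.58], [-1.02, 4.17], [0.09, 2.62], [-3.14, 3.14]. Speed limits (rad/s): [2.57, 2.57, 3.14, 3.14, 3.14, 3.14].

### API

Orientations are given as a rotation vector (axis times angle).
In Python, from station import ctrl, get_image, calibration, finish_job, search_frame, cut_out, mark_of gives the robot as it stands. The module is installed in compiled form; this text tells all that it offers.
- The arm moves only by the tool arm_command, never from a script. Its argument "plan" is a list that holds one entry, the list of rows, each a list of 7 numbers: the shift along the tool's x, y, z in m, then the turn, a rotation vector about the tool's x, y, z in degrees, then the finger opening in m, from 0 to 0.0854. A call has 1 to 20 rows; each row shifts and turns the pose as measured when the row begins, along the tool's axes as they then stand; what a row does not reach is not made up. A row lasts 1/12 s, in which the tool goes at most 41.7 mm and 7.16 degrees, less where a joint would pass 70% of its speed; a pose out of reach is approached as far as the arm can. A call with a gripper value outside its range is refused whole. The fingers move at their own pace and stop on an object; "squeeze" is the grip in N (left out, the last holds). Time passes only in rows, so rows that do not move let the fingers close. It gives the time, the measured TCP pose, the force and the opening at its end, in the units of the state.
- ctrl.get_obs(): the state, without advancing time (a new reading comes with each control period).
- get_image(name): name is "scene" or "top"; returns the picture (420x560x3 uint8, red, green, blue); there is no depth.
- calibration(name): a dict with "fx", "fy", "cx", "cy" (pixels), "cam_to_world" (4x4, takes a point from camera to world coordinates). Camera axes: x right, y down, z forward; pixel columns grow to the right and rows downward; lengths in m; the calibration is good to about 2 mm. A picture is of the moment at which its call begins. calibration takes no time and is no camera call.
- finish_job(): hands the job in, once; it reports no verdict.
Trained networks look in the newest picture that a camera, given by its name, has taken for a name from the list of things; names that differ only in an ending like _2 or _b are one class to them, and where a whole thing is asked for, a point or a joint stands for the part that bears it (a point fixed in the world has none). Each returns a list of dicts, best first, with "conf" (0 to 1); they miss things now and then, are a little off and sometimes report something else, mostly with a low value. They report only what shows in the picture. A call takes as long as a camera call. They do not tell look-alikes from the thing itself.
- search_frame(camera, thing): "at" ([x, y, z] in m, in the coordinates of the camera as it stood for that picture, good to about 4 mm: the middle of the surface that is visible of it).
- cut_out(camera, thing): "mask" (420x560 bool, what is visible of it).
- mark_of(camera, thing): "at" ([x, y, z] in m, in the coordinates of the camera as it stood for that picture, good to about 4 mm: a listed point, or the origin of a listed thing).
The state is a dict: "t": time; "q": joint angles; "dq": joint speeds; "effort": joint torques, N m; "tool_pos": TCP position; "tool_rot": TCP orientation; "contact_force": force on the tool from outside, world axes, zero at the start; "wrist_torque": the same for the moment, N m; "opening": finger opening in m.
Only numpy, scipy, OpenCV 4.12 (cv2) and the standard library are available. Lean on these libraries where they do the work, as an engineer would, in place of code of your own. Each camera call takes 0.05 s, during which the arm holds its last target. There are 200 camera calls.

## Working session

There is one attempt and no reset: what is moved stays moved. The work goes in short steps, Python scripts to look and compute and a tool call to move; the robot and the scene stay as the last step left them, time stands still between calls to the robot, and variables do not carry over. Pictures are saved under pics/ and viewed, about 8 in all and at most 12, crops included, and the job is handed in when it is done.

Besides the shell and the picture viewer there is one more tool, called after "Request:" as a command line: name --argument value ..., lists and objects as JSON in quotes. arm_command: Moves the arm, as the interface text tells. Its arguments: {"type":"object","properties":{"plan":{"type":"array","items":{"type":"array","items":{"type":"array","items":{"type":"number"}}}},"squeeze":{"type":"number"}},"required":["plan"]}

```bash
mkdir -p pics
cat > h.py <<'E'
import numpy as np, cv2
from station import *
from scipy.spatial.transform import Rotation as R
def w(cam,p):
    return (np.array(calibration(cam)["cam_to_world"])@np.r_[p,1])[:3]
def px(cam,P):
    c=calibration(cam);q=np.linalg.inv(np.array(c["cam_to_world"]))@np.r_[P,1]
    return np.array([c["fx"]*q[0]/q[2]+c["cx"],c["fy"]*q[1]/q[2]+c["cy"]])
def save(cam,n,crop=None,s=1):
    im=get_image(cam)[:,:,::-1]
    if crop: im=im[crop[1]:crop[3],crop[0]:crop[2]]
    cv2.imwrite("pics/"+n,cv2.resize(im,None,fx=s,fy=s,interpolation=cv2.INTER_CUBIC))
def marks(cam,things):
    for t in things:
        for d in mark_of(cam,t): 
            P=w(cam,d["at"]); print(cam,t,round(d["conf"],2),P.round(3),px(cam,P).round())
E
python3 - <<'E'
from h import *
a=get_image("scene");b=get_image("top")
cv2.imwrite("pics/a.png",np.vstack([a,b])[:,:,::-1][:, :]) 
cv2.imwrite("pics/s.png",a[:,:,::-1]);cv2.imwrite("pics/t.png",b[:,:,::-1])
T=["hub","post_foot","post_top","dial_center","weld_point","lever_grip","flange_ring","square_tube"]
for c in("scene","top"): marks(c,T); print(np.array(calibration(c)["cam_to_world"]).round(2).tolist())
o=ctrl.get_obs();print(o)
print(R.from_rotvec(o["tool_rot"]).as_matrix().round(3))
E
```

```text
scene hub 0.83 [ 0.641 -0.206  0.   ] [275. 285.]
scene hub 0.82 [ 0.472 -0.272  0.002] [210. 261.]
scene hub 0.72 [ 0.729 -0.355 -0.001] [249. 343.]
scene hub 0.65 [ 0.373 -0.176  0.004] [218. 227.]
scene post_foot 0.83 [0.479 0.116 0.069] [320. 184.]
scene post_top 0.97 [0.481 0.117 0.194] [323. 145.]
scene dial_center 0.58 [0.545 0.089 0.067] [331. 197.]
scene weld_point 0.67 [0.556 0.16  0.074] [351. 187.]
scene lever_grip 0.9 [ 0.601 -0.09   0.109] [299. 220.]
scene lever_grip 0.51 [ 0.548  0.092 -0.   ] [331. 217.]
scene flange_ring 0.85 [ 0.451 -0.426 -0.002] [151. 287.]
scene square_tube 0.83 [ 0.598 -0.312  0.003] [227. 296.]
scene square_tube 0.6 [0.561 0.163 0.072] [353. 188.]
scene square_tube 0.38 [0.551 0.092 0.001] [332. 217.]
scene square_tube 0.22 [ 0.599 -0.092  0.106] [298. 221.]
[[0.67, 0.42, -0.61, 1.19], [0.75, -0.39, 0.54, -0.69], [-0.01, -0.82, -0.57, 0.73], [0.0, 0.0, 0.0, 1.0]]
top hub 0.88 [ 0.643 -0.208  0.   ] [311. 174.]
top hub 0.79 [ 0.728 -0.357  0.001] [369. 141.]
top hub 0.72 [ 0.476 -0.275 -0.002] [338. 241.]
top hub 0.59 [ 0.377 -0.175 -0.003] [29
[... 557 characters left out ...]
 array([-1.34897223e+00,  5.26645016e-02,  1.61288695e+00,  1.95526000e-05,
        1.47600199e+00, -1.18993900e-01]), 'dq': array([-0.00123839, -0.00207028, -0.00116448, -0.0008729 ,  0.00030457,
       -0.00075135]), 'effort': array([ 3.85294086e-03, -3.93677831e+01, -3.70468211e+01,  1.63154004e-04,
        2.65851077e-04, -1.16086827e-05]), 'tool_pos': array([ 0.20891764, -0.58903511,  0.23133341]), 'tool_rot': array([ 2.03643479,  0.35038024, -2.03639045]), 'contact_force': array([ 0.20496713,  0.01721338, -0.89451459]), 'wrist_torque': array([-0.03060436, -0.03007388, -0.01671105]), 'opening': 0.08526026658305941}
[[ 0.     0.334 -0.942]
 [-0.    -0.942 -0.334]
 [-1.     0.    -0.   ]]
```

View pics/s.png

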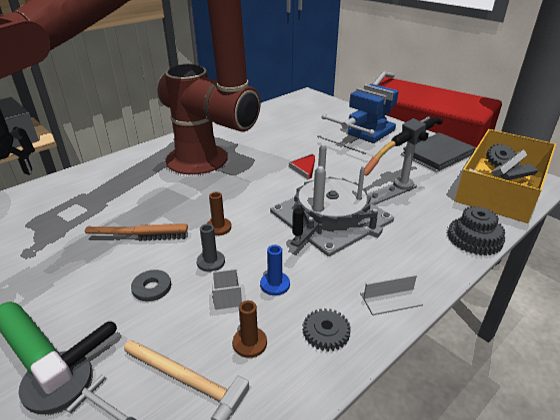

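View pics/t.png

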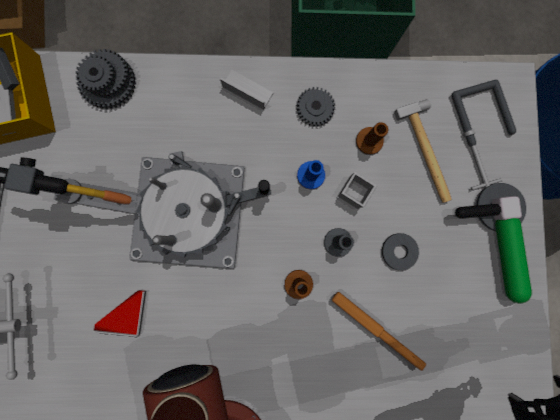

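The hub candidates in the scene view are dark steel (210,261), blue (275,285), brown (218,227) and brown (249,343). By the description I take the dark one. I'll check it and the posts in a close crop.

Run:
```python
import cv2,numpy as np
s=cv2.imread("pics/s.png");t=cv2.imread("pics/t.png")
f=lambda im,x,y,w,h:cv2.resize(im[y:y+h,x:x+w],(400,300),interpolation=cv2.INTER_CUBIC)
cv2.imwrite("pics/c.png",np.vstack([np.hstack([f(s,265,120,160,120),f(t,120,140,160,120)]),np.hstack([f(s,170,190,160,120),f(t,280,200,160,120)])]))
```

```text
(no output)
```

View pics/c.png

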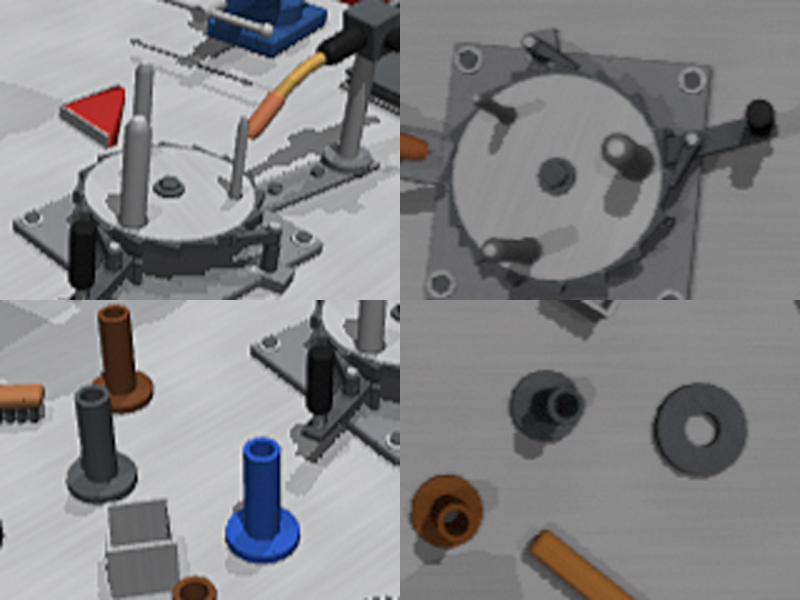

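The crop confirms the dark hub at about scene (210,261) / top (338,241). The post nearest the robot is the medium (20 mm) one, with its foot at top (172,240); the thick post is at (210,203) and the thin one at (155,182). First I turn the tool to line up with world axes, then move over the hub.

Request:
arm_command --plan '[[[0, 0, 0, 6.5, 0, 0, 0.085], [0, 0, 0, 6.5, 0, 0, 0.085], [0, 0, 0, 6.5, 0, 0, 0.085], [0, -0.027, -0.023, 0, 0, 0, 0.085], [0, -0.027, -0.023, 0, 0, 0, 0.085], [0, -0.027, -0.023, 0, 0, 0, 0.085], [0, -0.027, -0.023, 0, 0, 0, 0.085], [0, -0.027, -0.023, 0, 0, 0, 0.085], [0, -0.027, -0.023, 0, 0, 0, 0.085], [0, -0.027, -0.023, 0, 0, 0, 0.085], [0, -0.027, -0.023, 0, 0, 0, 0.085], [0, -0.027, -0.023, 0, 0, 0, 0.085], [0, -0.027, -0.023, 0, 0, 0, 0.085], [0, -0.027, -0.023, 0, 0, 0, 0.085], [0, 0, 0, 0, 0, 0, 0.085]]]' --squeeze 50

```text
t: 2.15
tool_pos: [0.4767, -0.2861, 0.2318]
tool_rot: [-2.214, 0.032, 2.207]
contact_force: [0.4, 0.7, -0.6]
opening: 0.0853
```

```bash
cat >> h.py <<'E'
def state():
    o=ctrl.get_obs();M=R.from_rotvec(o["tool_rot"]).as_matrix()
    D=np.array([[0,0,-1],[0,-1,0],[-1,0,0.]])
    print("t",o["t"],"pos",o["tool_pos"].round(4),"F",o["contact_force"].round(1),"open",round(o["opening"],4),"fix rot(tool,deg)",np.degrees(R.from_matrix(M.T@D).as_rotvec()).round(2))
    return o,M
E
python3 - <<'E'
from h import *
state()
s=get_image("scene");t=get_image("top")
for c in("scene","top"): 
    marks(c,["hub"])
E
```

```text
t 2.15 pos [ 0.4767 -0.2861  0.2318] F [ 0.4  0.7 -0.6] open 0.0853 fix rot(tool,deg) [-1.45 -0.2  -0.19]
scene hub 0.9 [ 0.728 -0.355 -0.002] [249. 343.]
scene hub 0.8 [ 0.475 -0.275  0.004] [209. 261.]
scene hub 0.66 [ 0.376 -0.175  0.002] [219. 227.]
scene hub 0.59 [ 0.642 -0.208 -0.001] [274. 286.]
scene hub 0.45 [ 0.596 -0.094  0.109] [296. 220.]
top hub 0.95 [ 0.376 -0.177 -0.001] [299. 283.]
top hub 0.86 [ 0.476 -0.277 -0.002] [339. 241.]
top hub 0.86 [ 0.639 -0.21  -0.   ] [312. 176.]
top hub 0.67 [ 0.728 -0.358  0.003] [370. 141.]
```

Request:
arm_command --plan '[[[0, -0.011, 0.002, -1.45, -0.2, -0.2, 0.085], [0, 0, 0, 0, 0, 0, 0.085], [0.032, 0, 0, 0, 0, 0, 0.085], [0.032, 0, 0, 0, 0, 0, 0.085], [0.032, 0, 0, 0, 0, 0, 0.085], [0.032, 0, 0, 0, 0, 0, 0.085], [0.02, 0, 0, 0, 0, 0, 0.085], [0.009, 0, 0, 0, 0, 0, 0.085], [0, 0, 0, 0, 0, 0, 0.085]]]'

```text
t: 3.1
tool_pos: [0.4675, -0.2888, 0.0733]
tool_rot: [-2.221, 0.029, 2.213]
contact_force: [-0.6, -0.2, 0.6]
opening: 0.0848
```

Run:
```python
from h import *
state()
```

```text
t 3.1 pos [ 0.4675 -0.2888  0.0733] F [-0.6 -0.2  0.6] open 0.0848 fix rot(tool,deg) [-1.   -0.23 -0.5 ]
```

Request:
arm_command --plan '[[[0, -0.007, -0.004, -0.5, -0.1, -0.25, 0.085], [0, -0.007, -0.004, -0.5, -0.1, -0.25, 0.085], [0, 0, 0, 0, 0, 0, 0.085], [0, 0, 0, 0, 0, 0, 0.085]]]'

```text
t: 3.43
tool_pos: [0.4779, -0.2759, 0.0776]
tool_rot: [2.226, -0.003, -2.215]
contact_force: [-0.9, -0.2, 0.3]
opening: 0.085
```

Run:
```python
from h import *
state()
for c in("scene","top"): 
    get_image(c); marks(c,["hub"])
```

```text
t 3.4333 pos [ 0.4779 -0.2759  0.0776] F [-0.9 -0.2  0.3] open 0.085 fix rot(tool,deg) [-0.01 -0.28 -0.15]
scene hub 0.97 [ 0.727 -0.353 -0.001] [249. 342.]
scene hub 0.93 [ 0.475 -0.277  0.003] [209. 262.]
scene hub 0.82 [ 0.374 -0.176  0.002] [218. 227.]
scene hub 0.79 [ 0.642 -0.208 -0.003] [274. 286.]
top hub 0.91 [ 0.641 -0.207 -0.   ] [311. 175.]
top hub 0.76 [ 0.373 -0.175 -0.002] [298. 284.]
top hub 0.69 [ 0.728 -0.358  0.001] [370. 141.]
top hub 0.62 [ 0.474 -0.274 -0.002] [338. 242.]
```

Request:
arm_command --plan '[[[0.005, 0, 0.003, 0, -0.25, -0.15, 0.085], [0, 0, 0, 0, 0, 0, 0.06], [0, 0, 0, 0, 0, 0, 0.045], [0, 0, 0, 0, 0, 0, 0.03], [0, 0, 0, 0, 0, 0, 0.02], [0, 0, 0, 0, 0, 0, 0.02], [0, 0, 0, 0, 0, 0, 0.02], [0, 0, 0, 0, 0, 0, 0.02], [0, 0, 0, 0, 0, 0, 0.02], [0, 0, 0, 0, 0, 0, 0.02]]]' --squeeze 60

```text
t: 4.47
tool_pos: [0.4738, -0.2756, 0.0716]
tool_rot: [-2.219, -0.001, 2.221]
contact_force: [0.1, 1.4, 0.7]
opening: 0.0317
```

Run:
```python
from h import *
state()
```

```text
t 4.4667 pos [ 0.4738 -0.2756  0.0716] F [0.1 1.4 0.7] open 0.0317 fix rot(tool,deg) [-0.06  0.05  0.1 ]
```

Request:
arm_command --plan '[[[-0.01, 0, 0, 0, 0, 0, 0.02], [-0.02, 0, 0, 0, 0, 0, 0.02], [-0.03, 0, 0, 0, 0, 0, 0.02], [-0.03, 0, 0, 0, 0, 0, 0.02], [-0.03, 0, 0, 0, 0, 0, 0.02], [-0.03, 0, 0, 0, 0, 0, 0.02], [-0.03, 0, 0, 0, 0, 0, 0.02], [-0.03, 0, 0, 0, 0, 0, 0.02], [-0.015, 0, 0, 0, 0, 0, 0.02], [0, 0, 0, 0, 0, 0, 0.02], [0, 0, 0, 0, 0, 0, 0.02]]]'

```text
t: 5.38
tool_pos: [0.4646, -0.2708, 0.2881]
tool_rot: [-2.171, -0.023, 2.246]
contact_force: [0.1, 0.7, -8.0]
opening: 0.0317
```

Run:
```python
from h import *
state()
```

```text
t 5.3833 pos [ 0.4646 -0.2708  0.2881] F [ 0.1  0.7 -8. ] open 0.0317 fix rot(tool,deg) [-0.13  1.95  1.31]
```

Request:
arm_command --plan '[[[-0.01, 0, -0.005, 0, 1, 0.7, 0.02], [-0.01, -0.015, -0.005, 0, 1, 0.6, 0.02], [0, -0.025, 0, 0, 0, 0, 0.02], [0, -0.035, 0, 0, 0, 0, 0.02], [0, -0.035, 0, 0, 0, 0, 0.02], [0, -0.035, 0, 0, 0, 0, 0.02], [0, -0.035, 0, 0, 0, 0, 0.02], [0, -0.035, 0, 0, 0, 0, 0.02], [0, -0.035, 0, 0, 0, 0, 0.02], [0, -0.035, 0, 0, 0, 0, 0.02], [0, -0.035, 0, 0, 0, 0, 0.02], [0, -0.025, 0, 0, 0, 0, 0.02], [0, -0.02, 0, 0, 0, 0, 0.02], [0, -0.01, 0, 0, 0, 0, 0.02], [0, 0, 0, 0, 0, 0, 0.02], [0, 0, 0, 0, 0, 0, 0.02]]]'

```text
t: 6.72
tool_pos: [0.4649, 0.1249, 0.2771]
tool_rot: [-2.169, -0.006, 2.257]
contact_force: [-0.0, -0.8, -6.3]
opening: 0.0317
```

Run:
```python
from h import *
state()
for c in("scene","top"):
    im=get_image(c); marks(c,["hub","post_foot","post_top","dial_center"])
    cv2.imwrite(f"pics/{c}1.png",im[:,:,::-1])
a=cv2.imread("pics/scene1.png")[60:240,250:430];b=cv2.imread("pics/top1.png")[150:330,80:260]
cv2.imwrite("pics/d.png",cv2.resize(np.hstack([a,b]),(800,400),interpolation=cv2.INTER_CUBIC))
```

```text
t 6.7167 pos [0.4649 0.1249 0.2771] F [-0.  -0.8 -6.3] open 0.0317 fix rot(tool,deg) [-0.31  2.28  0.64]
scene hub 0.95 [ 0.728 -0.355 -0.   ] [249. 343.]
scene hub 0.81 [ 0.37  -0.173  0.001] [218. 226.]
scene hub 0.77 [ 0.643 -0.206 -0.003] [275. 286.]
scene hub 0.66 [0.465 0.124 0.209] [321. 137.]
scene post_foot 0.55 [0.48  0.115 0.069] [320. 184.]
scene post_top 0.76 [0.48  0.117 0.196] [323. 144.]
scene dial_center 0.6 [0.546 0.09  0.072] [331. 195.]
scene dial_center 0.37 [0.481 0.119 0.195] [324. 144.]
top hub 0.94 [ 0.728 -0.358  0.001] [370. 141.]
top hub 0.93 [ 0.373 -0.177 -0.002] [298. 284.]
top hub 0.87 [ 0.64 -0.21 -0.  ] [312. 175.]
top hub 0.82 [0.464 0.125 0.208] [149. 247.]
top hub 0.71 [0.545 0.094 0.001] [188. 213.]
top post_foot 0.85 [0.479 0.117 0.067] [171. 239.]
top post_top 0.81 [0.479 0.119 0.192] [154. 239.]
top dial_center 0.62 [0.545 0.092 0.069] [183. 210.]
```

View pics/d.png

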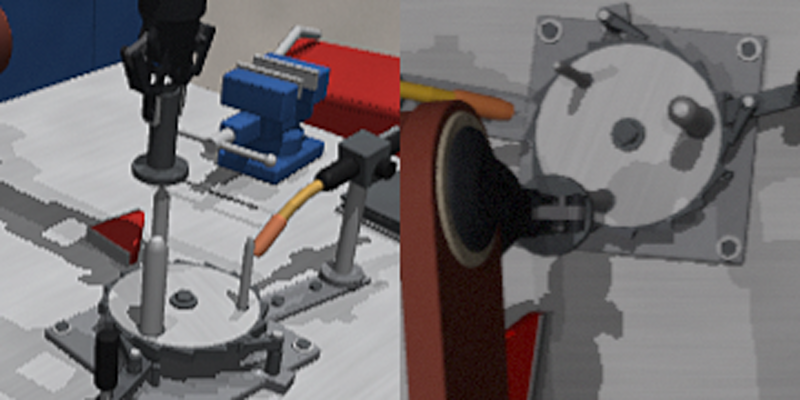

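The crop shows the hub held squarely by the neck, slightly left of and behind the post tip (crop (160,190) in the scene view). Next I correct the tilt and the position.

Request:
arm_command --plan '[[[0, 0.003, -0.005, -0.15, 1.1, 0.3, 0.02], [0, 0.003, -0.005, -0.15, 1.1, 0.3, 0.02], [0, 0.002, -0.003, 0, 0, 0, 0.02], [0, 0, 0, 0, 0, 0, 0.02], [0, 0, 0, 0, 0, 0, 0.02]]]'

```text
t: 7.63
tool_pos: [0.4805, 0.1145, 0.2792]
tool_rot: [-2.227, 0.003, 2.213]
contact_force: [-0.1, 0.5, -6.5]
opening: 0.0318
```

Run:
```python
from h import *
state()
for c in("scene","top"):
    im=get_image(c); marks(c,["hub","post_foot","post_top"])
    cv2.imwrite(f"pics/{c}2.png",im[:,:,::-1])
a=cv2.imread("pics/scene2.png")[100:200,280:380];b=cv2.imread("pics/top2.png")[190:290,110:210]
cv2.imwrite("pics/e.png",cv2.resize(np.hstack([a,b]),(800,400),interpolation=cv2.INTER_CUBIC))
```

```text
t 7.6333 pos [0.4805 0.1145 0.2792] F [-0.1  0.5 -6.5] open 0.0318 fix rot(tool,deg) [-0.18 -0.37  0.01]
scene hub 0.97 [ 0.643 -0.209 -0.001] [274. 286.]
scene hub 0.86 [ 0.374 -0.175  0.002] [219. 227.]
scene hub 0.76 [ 0.727 -0.356 -0.001] [248. 343.]
scene hub 0.73 [0.483 0.115 0.211] [324. 140.]
scene post_foot 0.95 [0.476 0.117 0.07 ] [320. 183.]
scene post_top 0.7 [0.482 0.119 0.194] [324. 145.]
top hub 0.94 [ 0.641 -0.21   0.   ] [312. 175.]
top hub 0.86 [0.479 0.117 0.209] [153. 239.]
top hub 0.77 [ 0.729 -0.357  0.002] [370. 141.]
top hub 0.57 [ 0.373 -0.177  0.   ] [298. 284.]
top post_foot 0.72 [0.479 0.117 0.07 ] [171. 240.]
top post_top 0.91 [0.48  0.119 0.19 ] [154. 238.]
```

View pics/e.png

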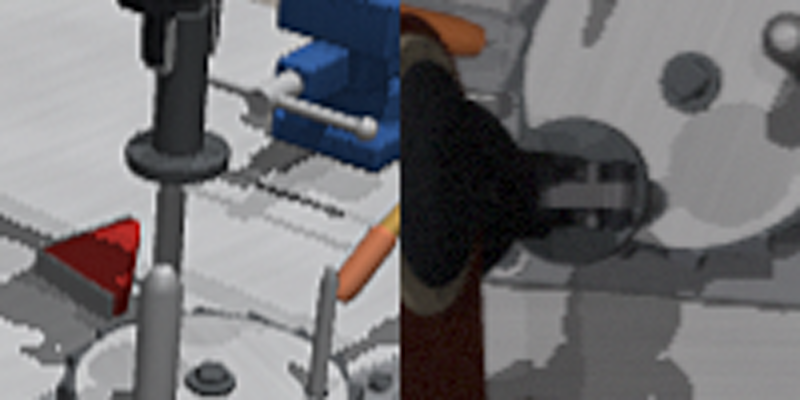

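Run:
```python
import cv2,numpy as np
s=cv2.imread("pics/s.png",0).astype(int);s2=cv2.imread("pics/scene2.png",0).astype(int)
t=cv2.imread("pics/t.png",0).astype(int);t2=cv2.imread("pics/top2.png",0).astype(int)
print("s2 flange");print(s2[132:150:1,308:342])
print("s post");print(s[140:180:4,312:336])
print("s2 post");print(s2[146:166:4,312:336])
print("t tip");print(t[230:250,143:180])
print("t2");print(t2[216:260:2,138:178:1])
```

```text
s2 flange
[[192 193 194 195 195 200 166 167 154  97  51  29  34  39  44  45  47  49
   49  47  46  40  23 156 160 179 196 195 192 190 190 192 195 198]
 [195 194 194 196 203 175  93  88  45  43  28  29  36  40  43  46  47  48
   48  49  46  42  30  73  85 124 156 180 196 195 191 192 192 192]
 [194 194 195 202 161  97  45  40  47  53  33  30  37  38  42  46  47  49
   48  49  46  43  31  83  80  71  84 120 181 198 194 191 189 188]
 [193 193 199 188  77  37  42  46  49  53  28  30  36  40  41  45  47  48
   48  47  46  39  35  87  85  81  78  69 120 196 194 189 187 185]
 [194 195 206 142  73  70  77  72  75  68  30  28  35  39  41  45  48  49
   50  47  44  39  39  78  79  85  84  79  67 158 191 187 185 185]
 [195 198 210  95  81  88  92  88  82  76  60  30  34  36  40  44  46  47
   49  45  42  45  52  76  75  76  75  81  73 113 188 188 188 191]
 [195 198 212  81  62  83  88  80  71  72  73  59  50  54  40  40  41  40
   47  53  45  69  72  81  79  73  72  88  72 104 192 192 190 196]
 [195 199 212 107  37  69  85  75  73  72  74  75  69  71  61  64  66  67
   69  72  66  90  91  79  88
[... 9065 characters left out ...]
  79  87  93
   96 127 149 152]
 [ 65  73  85  79  50  40  40  39  37  39  44  47  48  44  44  45  43  46
   50  49  45  47  45  44  44  37  29  41  42  34  28  47  55  53  51  50
   46  43  45  63]
 [ 69  89 128 128 107  95  81  62  47  41  43  45  44  46  44  46  46  46
   46  45  44  43  42  47  62  69  64  51  44  52  65  70  69  68  69  69
   67  63  53  66]
 [ 96 129 127  97  98 104 104 104 104 103  94  91  87  81  81  64  56  59
   59  64  70  71  69  70  67  67  69  70  70  70  71  71  71  72  70  71
   72  69  70  71]
 [126  93  95 103 102 104 103 105 104 104 102 102 104 104  84  59  66  67
   68  70  70  72  67  69  68  72  70  70  70  69  72  69  72  71  69  72
   72  70  67  70]]
```

Run:
```python
from h import *
for c in("scene","top"):
    for n,P in dict(hubmid=(.482,.115,.2135),hubtop=(.482,.115,.2195),hubbot=(.482,.115,.2075),tip=(.479,.117,.195),p185=(.479,.117,.183),p150=(.479,.117,.15),foot=(.479,.117,.07)).items():
        a=px(c,P);print(c,n,a.round(2),"d/dx",((px(c,np.array(P)+[.01,0,0])-a)/10).round(3),"d/dy",((px(c,np.array(P)+[0,.01,0])-a)/10).round(3))
import cv2
t=cv2.imread("pics/t.png");t2=cv2.imread("pics/top2.png")
def ov(im,polys):
    im=cv2.resize(im[210:265,130:185],None,fx=7,fy=7,interpolation=cv2.INTER_NEAREST)
    for p in polys:
        q=((np.array(p)-[130,210]+.5)*7).astype(int)
        cv2.polylines(im,[q],True,(0,255,0),1)
    return im
circ=lambda x,y,z,r:[px("top",(x+r*np.cos(a),y+r*np.sin(a),z)) for a in np.linspace(0,6.28,60)]
cv2.imwrite("pics/f.png",np.hstack([ov(t,[circ(.479,.117,.195,.005),circ(.479,.117,.183,.01),circ(.479,.117,.07,.01)]),ov(t2,[circ(.482,.115,.2195,.035),circ(.482,.115,.2075,.035)])]))
```

```text
scene hubmid [323.42 138.54] d/dx [0.275 0.122] d/dy [ 0.253 -0.112]
scene hubtop [323.54 136.5 ] d/dx [0.276 0.121] d/dy [ 0.254 -0.111]
scene hubbot [323.29 140.56] d/dx [0.274 0.122] d/dy [ 0.252 -0.112]
scene tip [322.73 144.14] d/dx [0.271 0.123] d/dy [ 0.25  -0.113]
scene p185 [322.48 148.09] d/dx [0.27  0.125] d/dy [ 0.249 -0.114]
scene p150 [321.83 158.73] d/dx [0.265 0.128] d/dy [ 0.246 -0.117]
scene foot [320.32 183.2 ] d/dx [0.255 0.135] d/dy [ 0.237 -0.123]
top hubmid [153.47 237.3 ] d/dx [ 0.018 -0.529] d/dy [-0.536 -0.002]
top hubtop [152.57 237.26] d/dx [ 0.018 -0.534] d/dy [-0.54  -0.002]
top hubbot [154.36 237.33] d/dx [ 0.018 -0.525] d/dy [-0.531 -0.002]
top tip [155.06 238.96] d/dx [ 0.017 -0.517] d/dy [-0.523 -0.002]
top p185 [156.75 239.01] d/dx [ 0.017 -0.51 ] d/dy [-0.515 -0.002]
top p150 [161.14 239.13] d/dx [ 0.016 -0.489] d/dy [-0.494 -0.002]
top foot [170.47 239.4 ] d/dx [ 0.013 -0.446] d/dy [-0.45  -0.002]
```

View pics/f.png

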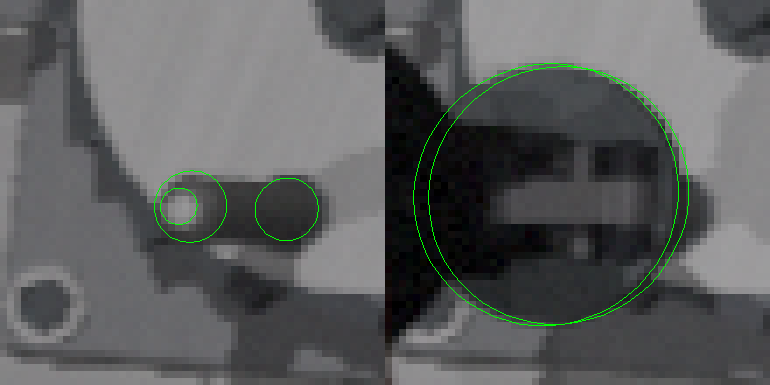

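The overlays on the top view fit the hub rim and the post nose at crop (181,205). The hub sits about 3 mm too far in +x. I correct that, then descend gently onto the nose.

Request:
arm_command --plan '[[[0, -0.0007, 0.003, -0.2, -0.35, 0, 0.02], [0, 0, 0, 0, 0, 0, 0.02], [0.004, 0, 0, 0, 0, 0, 0.02], [0.004, 0, 0, 0, 0, 0, 0.02], [0, 0, 0, 0, 0, 0, 0.02]]]'

```text
t: 8.45
tool_pos: [0.477, 0.1157, 0.2706]
tool_rot: [2.221, 0.002, -2.22]
contact_force: [-0.9, 0.2, -7.4]
opening: 0.0322
```

Run:
```python
from h import *
state()
```

```text
t 8.45 pos [0.477  0.1157 0.2706] F [-0.9  0.2 -7.4] open 0.0322 fix rot(tool,deg) [ 0.09 -0.02  0.01]
```

Request:
arm_command --plan '[[[0.003, 0, 0, 0, 0, 0, 0.02], [0.003, 0, 0, 0, 0, 0, 0.02], [0.003, 0, 0, 0, 0, 0, 0.02], [0, 0, 0, 0, 0, 0, 0.02]]]'

```text
t: 8.78
tool_pos: [0.4767, 0.1157, 0.2598]
tool_rot: [2.22, 0.002, -2.222]
contact_force: [-0.3, 0.2, -7.1]
opening: 0.0317
```

Run:
```python
from h import *
state()
```

```text
t 8.7833 pos [0.4767 0.1157 0.2598] F [-0.3  0.2 -7.1] open 0.0317 fix rot(tool,deg) [0.09 0.06 0.  ]
```

Request:
arm_command --plan '[[[0.003, 0, 0, 0, 0, 0, 0.02], [0.003, 0, 0, 0, 0, 0, 0.02], [0, 0, 0, 0, 0, 0, 0.02]]]'

```text
t: 9.03
tool_pos: [0.4767, 0.1157, 0.253]
tool_rot: [2.219, 0.002, -2.222]
contact_force: [0.0, 0.5, -6.8]
opening: 0.0318
```

Run:
```python
from h import *
o,_=state();print(o["wrist_torque"].round(2))
```

```text
t 9.0333 pos [0.4767 0.1157 0.253 ] F [ 0.   0.5 -6.8] open 0.0318 fix rot(tool,deg) [0.09 0.07 0.  ]
[-0.01  0.07 -0.01]
```

Request:
arm_command --plan '[[[0.003, 0, 0, 0, 0, 0, 0.02], [0.003, 0, 0, 0, 0, 0, 0.02], [0.003, 0, 0, 0, 0, 0, 0.02], [0, 0, 0, 0, 0, 0, 0.02]]]'

```text
t: 9.37
tool_pos: [0.4767, 0.1157, 0.2431]
tool_rot: [2.22, 0.002, -2.222]
contact_force: [0.1, 0.2, -7.1]
opening: 0.0318
```

Run:
```python
from h import *
o,_=state();print(o["wrist_torque"].round(2))
a=get_image("scene")[120:200,280:360];b=get_image("top")[200:280,110:190]
cv2.imwrite("pics/g.png",cv2.resize(np.hstack([a,b])[:,:,::-1],(800,400),interpolation=cv2.INTER_CUBIC))
```

```text
t 9.3667 pos [0.4767 0.1157 0.2431] F [ 0.1  0.2 -7.1] open 0.0318 fix rot(tool,deg) [0.08 0.06 0.  ]
[ 0.04  0.11 -0.  ]
```

View pics/g.png

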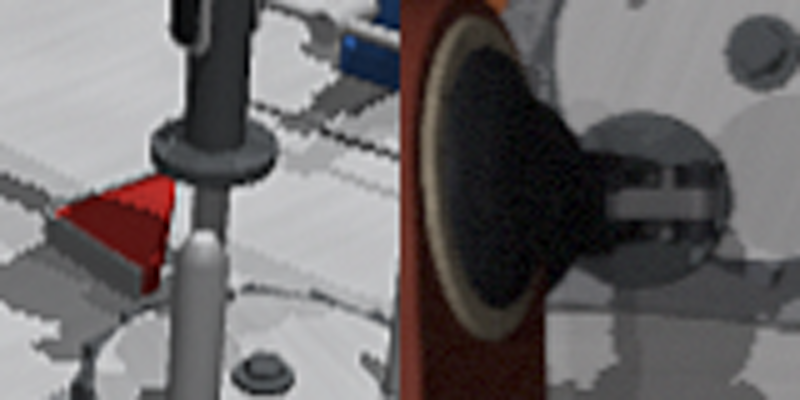

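In the crop the flange (213,150) is threaded on the post with negligible lateral force. I continue down gently.

Request:
arm_command --plan '[[[0.005, 0, 0, 0, 0, 0, 0.02], [0.006, 0, 0, 0, 0, 0, 0.02], [0.006, 0, 0, 0, 0, 0, 0.02], [0.006, 0, 0, 0, 0, 0, 0.02], [0.004, 0, 0, 0, 0, 0, 0.02], [0, 0, 0, 0, 0, 0, 0.02]]]'

```text
t: 9.97
tool_pos: [0.4765, 0.1157, 0.2142]
tool_rot: [2.22, 0.002, -2.222]
contact_force: [0.2, -1.0, -7.0]
opening: 0.032
```

Run:
```python
from h import *
o,_=state();print(o["wrist_torque"].round(2))
```

```text
t 9.9667 pos [0.4765 0.1157 0.2142] F [ 0.2 -1.  -7. ] open 0.032 fix rot(tool,deg) [0.09 0.06 0.01]
[-0.03  0.09  0.05]
```

Request:
arm_command --plan '[[[0.005, 0, 0, 0, 0, 0, 0.02], [0.006, 0, 0, 0, 0, 0, 0.02], [0.006, 0, 0, 0, 0, 0, 0.02], [0.006, 0, 0, 0, 0, 0, 0.02], [0.006, 0, 0, 0, 0, 0, 0.02], [0.006, 0, 0, 0, 0, 0, 0.02], [0.006, 0, 0, 0, 0, 0, 0.02], [0.006, 0, 0, 0, 0, 0, 0.02], [0.005, 0, 0, 0, 0, 0, 0.02], [0.003, 0, 0, 0, 0, 0, 0.02], [0, 0, 0, 0, 0, 0, 0.02]]]'

```text
t: 10.88
tool_pos: [0.4764, 0.1159, 0.1524]
tool_rot: [2.219, 0.002, -2.222]
contact_force: [-0.9, 1.0, -7.3]
opening: 0.0319
```

Run:
```python
from h import *
o,_=state();print(o["wrist_torque"].round(2))
```

```text
t 10.8833 pos [0.4764 0.1159 0.1524] F [-0.9  1.  -7.3] open 0.0319 fix rot(tool,deg) [0.1  0.08 0.03]
[0.05 0.07 0.  ]
```

Request:
arm_command --plan '[[[0.003, 0, 0, 0, 0, 0, 0.02], [0.003, 0, 0, 0, 0, 0, 0.02], [0.002, 0, 0, 0, 0, 0, 0.02], [0.001, 0, 0, 0, 0, 0, 0.02], [0, 0, 0, 0, 0, 0, 0.02]]]'

```text
t: 11.3
tool_pos: [0.4771, 0.1161, 0.1434]
tool_rot: [2.221, 0.003, -2.221]
contact_force: [1.1, -0.1, -6.7]
opening: 0.032
```

Request:
arm_command --plan '[[[0.001, 0, 0, 0, 0, 0, 0.02], [0, 0, 0, 0, 0, 0, 0.02]]]'

```text
t: 11.47
tool_pos: [0.4771, 0.1162, 0.1425]
tool_rot: [2.222, 0.003, -2.221]
contact_force: [-0.5, 1.4, -6.9]
opening: 0.0316
```

Request:
arm_command --plan '[[[0.001, 0, 0, 0, 0, 0, 0.02], [0, 0, 0, 0, 0, 0, 0.02]]]'

```text
t: 11.63
tool_pos: [0.4772, 0.1162, 0.1417]
tool_rot: [2.222, 0.003, -2.22]
contact_force: [-0.1, 0.7, -8.2]
opening: 0.0318
```

Request:
arm_command --plan '[[[0.001, 0, 0, 0, 0, 0, 0.02], [0, 0, 0, 0, 0, 0, 0.02]]]'

```text
t: 11.8
tool_pos: [0.4774, 0.1163, 0.1416]
tool_rot: [2.222, 0.003, -2.22]
contact_force: [-0.6, 0.2, -7.8]
opening: 0.0317
```

Request:
arm_command --plan '[[[0.001, 0, 0, 0, 0, 0, 0.02], [0, 0, 0, 0, 0, 0, 0.02]]]'

```text
t: 11.97
tool_pos: [0.4774, 0.1164, 0.1415]
tool_rot: [2.222, 0.003, -2.22]
contact_force: [-1.0, 0.5, -6.7]
opening: 0.0319
```

The descent stopped at z = 0.1415, which is the computed seat height. Now I release.

Request:
arm_command --plan '[[[0.0005, 0, 0, 0, 0, 0, 0.034], [0, 0, 0, 0, 0, 0, 0.04], [0, 0, 0, 0, 0, 0, 0.055], [0, 0, 0, 0, 0, 0, 0.06], [0, 0, 0, 0, 0, 0, 0.06], [0, 0, 0, 0, 0, 0, 0.06]]]'

```text
t: 12.47
tool_pos: [0.4834, 0.1165, 0.1473]
tool_rot: [-2.24, -0.004, 2.203]
contact_force: [-0.5, 0.1, -0.6]
opening: 0.0603
```

Run:
```python
from h import *
o,_=state();print(o["wrist_torque"].round(2))
a=get_image("scene");b=get_image("top")
marks("scene",["hub","post_top"]);marks("top",["hub"])
```

```text
t 12.4667 pos [0.4834 0.1165 0.1473] F [-0.5  0.1 -0.6] open 0.0603 fix rot(tool,deg) [ 0.1  -0.96  0.11]
[ 0.03  0.01 -0.08]
scene hub 0.83 [ 0.729 -0.354  0.003] [249. 342.]
scene hub 0.76 [ 0.64  -0.211 -0.002] [273. 286.]
scene hub 0.75 [ 0.373 -0.174 -0.   ] [218. 227.]
scene hub 0.69 [0.478 0.114 0.072] [319. 183.]
scene post_top 0.93 [0.483 0.116 0.194] [323. 145.]
top hub 0.92 [ 0.639 -0.208 -0.002] [311. 176.]
top hub 0.86 [ 0.373 -0.179 -0.001] [299. 284.]
top hub 0.85 [0.476 0.115 0.07 ] [172. 241.]
top hub 0.58 [ 0.728 -0.357  0.   ] [369. 141.]
```

The marks put the hub at z ≈ 0.07 on the post foot, so it is seated. I raise the gripper clear and look.

Request:
arm_command --plan '[[[-0.008, 0, 0.004, 0, 0, 0, 0.06], [-0.015, 0, 0, 0, 0, 0, 0.06], [-0.02, 0, 0, 0, 0, 0, 0.06], [-0.02, 0, 0, 0, 0, 0, 0.06], [-0.025, 0, 0, 0, 0, 0, 0.06], [-0.03, 0, 0, 0, 0, 0, 0.06], [-0.03, 0, 0, 0, 0, 0, 0.06], [-0.015, 0, 0, 0, 0, 0, 0.02], [0, 0, 0, 0, 0, 0, 0]]]'

```text
t: 13.47
tool_pos: [0.4715, 0.1161, 0.317]
tool_rot: [2.229, 0.004, -2.212]
contact_force: [-0.2, 0.0, 0.7]
opening: 0.0369
```

Run:
```python
from h import *
state()
```

```text
t 13.4667 pos [0.4715 0.1161 0.317 ] F [-0.2  0.   0.7] open 0.0369 fix rot(tool,deg) [ 0.12 -0.43  0.07]
```

Next I move to the far (+x) side of the lever handle: dx +0.175, dy −0.208.

Request:
arm_command --plan '[[[0, 0.01, -0.008, 0, -0.4, 0, 0], [0, 0.022, -0.019, 0, 0, 0, 0], [0, 0.025, -0.022, 0, 0, 0, 0], [0, 0.025, -0.022, 0, 0, 0, 0], [0, 0.025, -0.022, 0, 0, 0, 0], [0, 0.025, -0.022, 0, 0, 0, 0], [0, 0.025, -0.022, 0, 0, 0, 0], [0, 0.025, -0.022, 0, 0, 0, 0], [0, 0.018, -0.015, 0, 0, 0, 0], [0, 0.008, -0.006, 0, 0, 0, 0], [0, 0, 0, 0, 0, 0, 0], [0, 0, 0, 0, 0, 0, 0]]]'

```text
t: 14.47
tool_pos: [0.6554, -0.1071, 0.2963]
tool_rot: [-2.193, -0.011, 2.246]
contact_force: [0.1, 0.4, -0.5]
opening: -0.0001
```

Run:
```python
from h import *
state()
a=get_image("scene");b=get_image("top")
for c in("scene","top"): marks(c,["lever_grip","hub","dial_center","weld_point"])
cv2.imwrite("pics/i.png",cv2.resize(np.hstack([a[60:260,220:420],b[100:300,100:300]])[:,:,::-1],(800,400),interpolation=cv2.INTER_CUBIC))
```

```text
t 14.4667 pos [ 0.6554 -0.1071  0.2963] F [ 0.1  0.4 -0.5] open -0.0001 fix rot(tool,deg) [0.18 1.38 0.38]
scene lever_grip 0.6 [ 0.599 -0.091  0.111] [298. 219.]
scene hub 0.9 [ 0.729 -0.354 -0.001] [249. 343.]
scene hub 0.89 [ 0.645 -0.207 -0.003] [276. 286.]
scene hub 0.88 [0.476 0.114 0.075] [319. 182.]
scene hub 0.81 [ 0.372 -0.176  0.001] [218. 227.]
scene dial_center 0.83 [0.549 0.09  0.072] [332. 196.]
scene weld_point 0.88 [0.559 0.16  0.071] [352. 189.]
scene weld_point 0.69 [ 0.596 -0.31   0.003] [227. 295.]
top hub 0.92 [ 0.64  -0.209  0.001] [311. 175.]
top hub 0.81 [ 0.375 -0.176  0.   ] [298. 283.]
top dial_center 0.94 [0.544 0.093 0.072] [182. 210.]
top dial_center 0.2 [0.476 0.115 0.194] [156. 240.]
top weld_point 0.66 [0.556 0.164 0.073] [150. 205.]
top weld_point 0.4 [0.476 0.117 0.193] [155. 240.]
```

View pics/i.png

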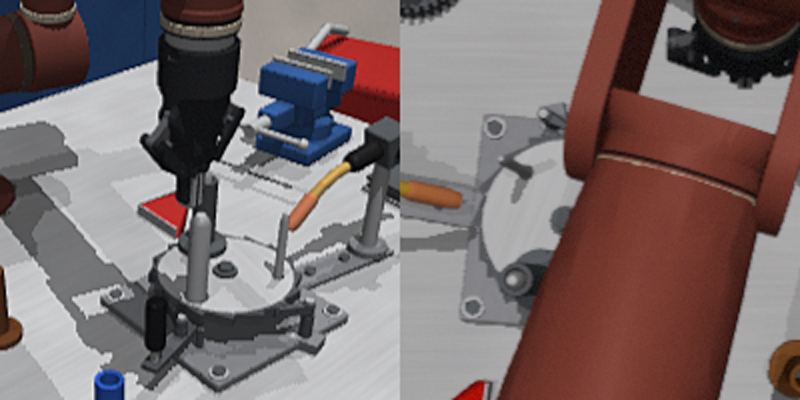

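The scene crop shows the hub seated behind the thick post at (205,240) and the lever handle at (155,320), with the gripper above and clear.

Request:
arm_command --plan '[[[0, -0.008, 0.001, 0.1, 0.7, 0.2, 0], [0, -0.007, 0, 0.1, 0.7, 0.2, 0], [0, 0, 0, 0, 0, 0, 0], [0.015, 0, 0, 0, 0, 0, 0], [0.025, 0, 0, 0, 0, 0, 0], [0.025, 0, 0, 0, 0, 0, 0], [0.025, 0, 0, 0, 0, 0, 0], [0.025, 0, 0, 0, 0, 0, 0], [0.02, 0, 0, 0, 0, 0, 0], [0.01, 0, 0, 0, 0, 0, 0], [0, 0, 0, 0, 0, 0, 0], [0, 0, 0, 0, 0, 0, 0]]]'

```text
t: 15.97
tool_pos: [0.6547, -0.0876, 0.1435]
tool_rot: [2.228, 0.001, -2.208]
contact_force: [-0.2, 0.2, -0.2]
opening: -0.0002
```

Run:
```python
from h import *
state()
```

```text
t 15.9667 pos [ 0.6547 -0.0876  0.1435] F [-0.2  0.2 -0.2] open -0.0002 fix rot(tool,deg) [ 0.21 -0.5  -0.17]
```

Request:
arm_command --plan '[[[0.012, 0.006, 0, 0.2, -0.5, -0.2, 0], [0.018, 0, 0, 0, 0, 0, 0], [0.012, 0, 0, 0, 0, 0, 0], [0.006, 0, 0, 0, 0, 0, 0], [0, 0, 0.012, 0, 0, 0, 0], [0, 0, 0.01, 0, 0, 0, 0], [0, 0, 0, 0, 0, 0, 0]]]'

```text
t: 16.55
tool_pos: [0.6369, -0.0968, 0.0981]
tool_rot: [2.231, -0.004, -2.21]
contact_force: [0.5, 0.2, 0.1]
opening: -0.0
```

Run:
```python
from h import *
state()
```

```text
t 16.55 pos [ 0.6369 -0.0968  0.0981] F [0.5 0.2 0.1] open -0.0 fix rot(tool,deg) [-0.04 -0.56 -0.14]
```

Request:
arm_command --plan '[[[0, 0, 0.008, 0, -0.5, 0, 0], [0, 0, 0.01, 0, 0, 0, 0], [0, 0, 0.01, 0, 0, 0, 0], [0, 0, 0.01, 0, 0, 0, 0], [0, 0, 0.01, 0, 0, 0, 0], [0, 0, 0.01, 0, 0, 0, 0], [0, 0, 0.01, 0, 0, 0, 0]]]'

```text
t: 17.13
tool_pos: [0.5739, -0.101, 0.1039]
tool_rot: [2.248, -0.016, -2.182]
contact_force: [7.9, -1.5, -3.7]
opening: 0.0002
```

Run:
```python
from h import *
state()
```

```text
t 17.1333 pos [ 0.5739 -0.101   0.1039] F [ 7.9 -1.5 -3.7] open 0.0002 fix rot(tool,deg) [-0.06 -1.69 -0.75]
```

Request:
arm_command --plan '[[[0.003, -0.001, 0.01, 0, -0.9, -0.4, 0], [0.003, -0.001, 0.01, 0, -0.8, -0.4, 0], [0.002, -0.001, 0.008, 0, 0, 0, 0]]]'

```text
t: 17.38
tool_pos: [0.5536, -0.1011, 0.1036]
tool_rot: [2.251, -0.01, -2.187]
contact_force: [8.6, -1.4, -3.7]
opening: 0.0002
```

Run:
```python
from h import *
state()
```

```text
t 17.3833 pos [ 0.5536 -0.1011  0.1036] F [ 8.6 -1.4 -3.7] open 0.0002 fix rot(tool,deg) [-0.13 -1.67 -0.38]
```

Request:
arm_command --plan '[[[0.003, -0.001, 0.008, 0, -0.9, -0.2, 0], [0.003, -0.001, 0.008, 0, -0.8, -0.2, 0], [0.002, 0, 0.004, 0, 0, 0, 0]]]'

```text
t: 17.63
tool_pos: [0.5414, -0.1006, 0.1035]
tool_rot: [-2.252, 0.009, 2.19]
contact_force: [5.3, 3.5, -1.0]
opening: 0.0002
```

Request:
arm_command --plan '[[[0.001, 0, 0.004, 0, -0.5, 0, 0], [0.001, 0, 0.004, 0, -0.5, 0, 0]]]'

```text
t: 17.8
tool_pos: [0.5358, -0.1001, 0.1037]
tool_rot: [-2.245, 0.009, 2.196]
contact_force: [8.5, 1.5, -3.3]
opening: -0.0001
```

Run:
```python
from h import *
state()
```

```text
t 17.8 pos [ 0.5358 -0.1001  0.1037] F [ 8.5  1.5 -3.3] open -0.0001 fix rot(tool,deg) [-0.27 -1.25 -0.2 ]
```

Request:
arm_command --plan '[[[0.001, 0, 0.004, 0, -0.5, 0, 0], [0.001, 0, 0.004, 0, -0.5, 0, 0]]]'

```text
t: 17.97
tool_pos: [0.5313, -0.0996, 0.1037]
tool_rot: [-2.241, 0.01, 2.2]
contact_force: [14.1, 1.7, -6.9]
opening: 0.0002
```

Request:
arm_command --plan '[[[0.001, 0, 0.004, 0, -0.3, 0, 0], [0.001, 0, 0.004, 0, -0.3, 0, 0]]]'

```text
t: 18.13
tool_pos: [0.5311, -0.0995, 0.104]
tool_rot: [-2.259, 0.013, 2.181]
contact_force: [20.3, -0.4, -11.5]
opening: 0.0
```

Run:
```python
from h import *
state()
get_image("scene"); marks("scene",["hub","lever_grip","post_top"])
```

```text
t 18.1333 pos [ 0.5311 -0.0995  0.104 ] F [ 20.3  -0.4 -11.5] open 0.0 fix rot(tool,deg) [-0.42 -2.   -0.27]
scene hub 0.72 [0.488 0.132 0.071] [326. 182.]
scene hub 0.69 [ 0.374 -0.173  0.001] [219. 227.]
scene hub 0.6 [ 0.646 -0.205 -0.002] [276. 286.]
scene lever_grip 0.57 [ 0.507 -0.096  0.108] [271. 205.]
scene lever_grip 0.56 [ 0.448 -0.427  0.001] [150. 286.]
scene lever_grip 0.23 [0.559 0.162 0.07 ] [352. 188.]
scene post_top 0.63 [0.488 0.13  0.195] [328. 144.]
```

The end stop was reached: x halted at 0.531 and the force rose. Now I back off so the lever springs back.

Request:
arm_command --plan '[[[0, 0, -0.008, -0.2, -1, -0.2, 0], [0, 0, -0.015, -0.2, -0.7, 0, 0], [0.002, 0, -0.018, 0, 0, 0, 0], [0.002, 0, -0.018, 0, 0, 0, 0], [0.002, 0, -0.018, 0, 0, 0, 0], [0, 0, -0.018, 0, 0, 0, 0], [0, 0, -0.01, 0, 0, 0, 0], [0, 0, -0.005, 0, 0, 0, 0], [0, 0, 0, 0, 0, 0, 0]]]'

```text
t: 19.08
tool_pos: [0.6437, -0.0993, 0.1039]
tool_rot: [2.234, -0.003, -2.206]
contact_force: [-0.3, -0.4, -0.2]
opening: 0.0002
```

Run:
```python
from h import *
state()
get_image("scene"); marks("scene",["hub","lever_grip","post_top"])
```

```text
t 19.0833 pos [ 0.6437 -0.0993  0.1039] F [-0.3 -0.4 -0.2] open 0.0002 fix rot(tool,deg) [ 0.   -0.73 -0.15]
scene hub 0.82 [0.484 0.133 0.073] [325. 181.]
scene hub 0.73 [ 0.727 -0.353  0.001] [249. 342.]
scene hub 0.7 [ 0.371 -0.176 -0.001] [218. 228.]
scene hub 0.68 [ 0.641 -0.209 -0.003] [274. 286.]
scene lever_grip 0.63 [ 0.599 -0.092  0.108] [298. 220.]
```

Request:
arm_command --plan '[[[0.004, -0.002, 0.01, 0, -0.7, -0.1, 0], [0.002, 0, 0.01, 0, 0, 0, 0], [0.001, 0, 0.01, 0, 0, 0, 0], [0.002, -0.0005, 0.01, 0, -0.4, -0.1, 0], [0.002, -0.0005, 0.01, 0, -0.4, -0.1, 0], [0.002, -0.0005, 0.01, 0, -0.4, -0.1, 0], [0.002, -0.0005, 0.01, 0, -0.4, -0.1, 0], [0.002, -0.0005, 0.01, 0, -0.4, -0.1, 0], [0.002, -0.0005, 0.01, 0, -0.4, -0.1, 0], [0.002, -0.0005, 0.008, 0, -0.4, -0.1, 0], [0.002, -0.0005, 0.008, 0, -0.4, -0.1, 0]]]'

```text
t: 20.2
tool_pos: [0.552, -0.105, 0.0973]
tool_rot: [2.233, -0.022, -2.2]
contact_force: [8.6, 0.6, 1.8]
opening: -0.0
```

Run:
```python
from h import *
state()
```

```text
t 20.2 pos [ 0.552  -0.105   0.0973] F [8.6 0.6 1.8] open -0.0 fix rot(tool,deg) [-0.27 -0.86 -0.85]
```

Request:
arm_command --plan '[[[0.001, -0.002, 0.008, -0.1, -0.5, -0.4, 0], [0.001, -0.002, 0.008, -0.1, -0.5, -0.4, 0], [0.001, -0.002, 0.006, 0, -0.3, 0, 0], [0.001, -0.001, 0.004, 0, -0.3, 0, 0]]]'

```text
t: 20.53
tool_pos: [0.531, -0.1028, 0.0975]
tool_rot: [2.23, -0.018, -2.202]
contact_force: [10.6, -0.7, -2.6]
opening: 0.0004
```

Request:
arm_command --plan '[[[0.001, 0, 0.004, 0, -0.3, 0, 0], [0.001, 0, 0.004, 0, -0.3, 0, 0]]]'

```text
t: 20.7
tool_pos: [0.5305, -0.1029, 0.0979]
tool_rot: [2.25, -0.022, -2.184]
contact_force: [22.3, 0.9, -10.1]
opening: 0.0
```

The end stop was reached again. I return the lever and check.

Request:
arm_command --plan '[[[0, -0.001, -0.008, -0.1, -0.8, -0.3, 0], [0, -0.001, -0.015, -0.1, -0.7, -0.3, 0], [0, 0, -0.018, 0, 0, 0, 0], [0, 0, -0.018, 0, 0, 0, 0], [0, 0, -0.018, 0, 0, 0, 0], [0, 0, -0.018, 0, 0, 0, 0], [0, 0, -0.01, 0, 0, 0, 0], [0, 0, -0.005, 0, 0, 0, 0], [0, 0, 0, 0, 0, 0, 0]]]'

```text
t: 21.45
tool_pos: [0.6369, -0.0998, 0.0968]
tool_rot: [-2.22, 0.007, 2.222]
contact_force: [0.0, 0.2, -0.5]
opening: -0.0
```

Run:
```python
from h import *
state()
for c in("scene","top"):
    get_image(c); marks(c,["hub","lever_grip","post_top","dial_center","weld_point"])
```

```text
t 21.45 pos [ 0.6369 -0.0998  0.0968] F [ 0.   0.2 -0.5] open -0.0 fix rot(tool,deg) [-0.2   0.04 -0.18]
scene hub 0.97 [ 0.373 -0.175  0.002] [218. 227.]
scene hub 0.9 [ 0.645 -0.208 -0.001] [275. 286.]
scene hub 0.69 [ 0.729 -0.353  0.   ] [250. 343.]
scene hub 0.59 [0.508 0.151 0.076] [336. 181.]
scene lever_grip 0.79 [ 0.598 -0.091  0.112] [298. 219.]
scene post_top 0.9 [0.506 0.152 0.193] [339. 144.]
scene dial_center 0.86 [0.546 0.094 0.072] [332. 195.]
scene weld_point 0.96 [0.556 0.159 0.073] [351. 187.]
scene weld_point 0.71 [ 0.45  -0.429  0.   ] [149. 287.]
scene weld_point 0.5 [0.546 0.089 0.076] [331. 195.]
top hub 0.88 [0.504 0.15  0.07 ] [156. 228.]
top hub 0.88 [ 0.372 -0.176 -0.002] [298. 284.]
top hub 0.8 [ 0.64  -0.206  0.002] [310. 175.]
top hub 0.74 [ 0.726 -0.356  0.001] [369. 142.]
top post_top 0.63 [0.504 0.15  0.195] [138. 226.]
top dial_center 0.66 [0.543 0.092 0.071] [182. 211.]
top weld_point 0.82 [0.557 0.164 0.069] [150. 205.]
```

The post is at about 124° and the weld point at about 81°, so two strokes remain.

Request:
arm_command --plan '[[[0.001, -0.002, 0.01, -0.2, 0, -0.1, 0], [0.001, -0.001, 0.01, 0, 0, 0, 0], [0.001, -0.0005, 0.01, 0, -0.4, -0.1, 0], [0.002, -0.0005, 0.01, 0, -0.4, -0.1, 0], [0.002, -0.0005, 0.01, 0, -0.4, -0.1, 0], [0.002, -0.0005, 0.01, 0, -0.4, -0.1, 0], [0.002, -0.001, 0.01, 0, -0.4, -0.2, 0], [0.002, -0.001, 0.01, 0, -0.4, -0.2, 0], [0.002, -0.001, 0.01, 0, -0.4, -0.2, 0], [0.001, -0.001, 0.008, 0, -0.4, -0.1, 0], [0.001, -0.001, 0.008, 0, -0.4, -0.1, 0], [0.001, -0.001, 0.006, 0, -0.4, -0.1, 0]]]'

```text
t: 23.05
tool_pos: [0.5471, -0.0985, 0.0961]
tool_rot: [-2.231, 0.007, 2.21]
contact_force: [10.6, -1.1, -2.6]
opening: -0.0002
```

Run:
```python
from h import *
state()
```

```text
t 23.05 pos [ 0.5471 -0.0985  0.0961] F [10.6 -1.1 -2.6] open -0.0002 fix rot(tool,deg) [-0.24 -0.55 -0.1 ]
```

Request:
arm_command --plan '[[[0.001, -0.001, 0.008, -0.1, -0.5, -0.1, 0], [0.001, -0.001, 0.006, 0, -0.3, 0, 0], [0.001, 0, 0.004, 0, -0.3, 0, 0]]]'

```text
t: 23.3
tool_pos: [0.5343, -0.0975, 0.0967]
tool_rot: [-2.232, 0.008, 2.21]
contact_force: [8.6, 3.7, -1.4]
opening: -0.0002
```

Request:
arm_command --plan '[[[0.001, 0, 0.004, 0, -0.3, 0, 0], [0.001, 0, 0.004, 0, -0.3, 0, 0]]]'

```text
t: 23.47
tool_pos: [0.5311, -0.0972, 0.0971]
tool_rot: [-2.238, 0.009, 2.202]
contact_force: [17.4, 0.6, -7.7]
opening: -0.0001
```

Request:
arm_command --plan '[[[0.001, 0, 0.004, 0, -0.3, 0, 0]]]'

```text
t: 23.55
tool_pos: [0.5311, -0.0972, 0.0972]
tool_rot: [-2.246, 0.011, 2.193]
contact_force: [19.6, 0.3, -10.6]
opening: 0.0001
```

Request:
arm_command --plan '[[[0, 0, -0.008, -0.1, -0.8, -0.1, 0], [0, 0, -0.015, -0.1, -0.7, 0, 0], [0, 0, -0.018, 0, 0, 0, 0], [0, 0, -0.018, 0, 0, 0, 0], [0, 0, -0.018, 0, 0, 0, 0], [0, 0, -0.018, 0, 0, 0, 0], [0, 0, -0.01, 0, 0, 0, 0], [0, 0, -0.005, 0, 0, 0, 0], [0, 0, 0, 0, 0, 0, 0]]]'

```text
t: 24.3
tool_pos: [0.6422, -0.0973, 0.0979]
tool_rot: [-2.218, 0.007, 2.223]
contact_force: [-0.1, 0.5, 0.1]
opening: -0.0001
```

Run:
```python
from h import *
state()
for c in("scene","top"):
    get_image(c); marks(c,["hub","lever_grip","post_top"])
```

```text
t 24.3 pos [ 0.6422 -0.0973  0.0979] F [-0.1  0.5  0.1] open -0.0001 fix rot(tool,deg) [-0.23  0.13 -0.12]
scene hub 0.94 [0.533 0.158 0.073] [344. 185.]
scene hub 0.84 [ 0.373 -0.176  0.002] [218. 227.]
scene hub 0.79 [ 0.643 -0.209 -0.003] [274. 286.]
scene hub 0.59 [ 0.728 -0.355 -0.001] [249. 343.]
scene hub 0.16 [0.535 0.162 0.071] [345. 185.]
scene lever_grip 0.62 [ 0.602 -0.092  0.111] [299. 220.]
top hub 0.97 [ 0.372 -0.174 -0.002] [297. 284.]
top hub 0.87 [ 0.729 -0.355  0.002] [369. 141.]
top hub 0.81 [0.531 0.161 0.067] [152. 216.]
top lever_grip 0.57 [ 0.595 -0.09   0.108] [263. 187.]
top post_top 0.66 [0.532 0.163 0.192] [133. 212.]
```

Request:
arm_command --plan '[[[0.001, -0.001, 0.01, -0.2, 0.1, -0.1, 0], [0.001, -0.001, 0.01, 0, 0, 0, 0], [0.001, -0.0005, 0.01, 0, -0.4, -0.1, 0], [0.002, -0.0005, 0.01, 0, -0.4, -0.1, 0], [0.002, -0.0005, 0.01, 0, -0.4, -0.1, 0], [0.002, -0.0005, 0.01, 0, -0.4, -0.1, 0], [0.002, -0.001, 0.01, 0, -0.4, -0.2, 0], [0.002, -0.001, 0.01, 0, -0.4, -0.2, 0], [0.002, -0.001, 0.01, 0, -0.4, -0.2, 0], [0.001, -0.001, 0.008, 0, -0.4, -0.1, 0], [0.001, -0.001, 0.008, 0, -0.4, -0.1, 0], [0.001, -0.001, 0.008, 0, -0.4, -0.1, 0]]]'

```text
t: 25.7
tool_pos: [0.5478, -0.1015, 0.0973]
tool_rot: [2.229, -0.017, -2.209]
contact_force: [9.3, -1.5, -4.3]
opening: 0.0
```

Run:
```python
from h import *
state()
get_image("scene"); marks("scene",["hub","post_top"])
```

```text
t 25.7 pos [ 0.5478 -0.1015  0.0973] F [ 9.3 -1.5 -4.3] open 0.0 fix rot(tool,deg) [-0.27 -0.52 -0.59]
scene hub 0.94 [0.554 0.165 0.073] [352. 187.]
scene hub 0.77 [ 0.641 -0.206 -0.001] [275. 285.]
scene hub 0.73 [ 0.729 -0.353  0.001] [250. 342.]
scene hub 0.66 [ 0.374 -0.177  0.003] [218. 227.]
scene post_top 0.83 [0.558 0.165 0.197] [357. 148.]
```

Request:
arm_command --plan '[[[0.001, -0.001, 0.008, -0.1, -0.5, -0.3, 0], [0.001, -0.001, 0.006, 0, -0.3, -0.2, 0], [0.001, 0, 0.004, 0, -0.3, 0, 0]]]'

```text
t: 26.1
tool_pos: [0.5339, -0.1001, 0.0973]
tool_rot: [-2.227, 0.009, 2.214]
contact_force: [7.9, 2.2, -1.7]
opening: -0.0003
```

Request:
arm_command --plan '[[[0.001, 0, 0.004, 0, -0.3, 0, 0], [0.001, 0, 0.004, 0, -0.3, 0, 0], [0.001, 0, 0.004, 0, -0.3, 0, 0]]]'

```text
t: 26.35
tool_pos: [0.5309, -0.0997, 0.0976]
tool_rot: [-2.243, 0.012, 2.196]
contact_force: [18.8, -0.4, -10.5]
opening: 0.0
```

The stroke is complete. I retreat so the lever springs back, then raise the arm clear.

Request:
arm_command --plan '[[[0, 0, -0.008, -0.1, -0.8, -0.1, 0], [0, 0, -0.015, -0.1, -0.7, 0, 0], [0, 0, -0.018, 0, 0, 0, 0], [0, 0, -0.018, 0, 0, 0, 0], [0, 0, -0.018, 0, 0, 0, 0], [0, 0, -0.018, 0, 0, 0, 0], [0, 0, -0.012, 0, 0, 0, 0], [0, 0, -0.008, 0, 0, 0, 0], [0, 0, 0, 0, 0, 0, 0], [-0.015, 0, 0, 0, 0, 0, 0], [-0.025, 0, 0, 0, 0, 0, 0], [-0.03, 0, 0, 0, 0, 0, 0], [-0.03, 0, 0, 0, 0, 0, 0], [-0.03, 0, 0, 0, 0, 0, 0], [-0.03, 0, 0, 0, 0, 0, 0], [-0.015, 0, 0, 0, 0, 0, 0], [0, 0.015, 0, 0, 0, 0, 0], [0, 0.03, 0, 0, 0, 0, 0], [0, 0.03, 0, 0, 0, 0, 0], [0, 0.03, 0, 0, 0, 0, 0]]]'

```text
t: 28.02
tool_pos: [0.6365, -0.203, 0.2892]
tool_rot: [2.21, 0.001, -2.23]
contact_force: [0.1, -0.5, -0.8]
opening: 0.0003
```

Request:
arm_command --plan '[[[0, 0.03, 0, 0, 0, 0, 0], [0, 0.03, 0, 0, 0, 0, 0], [0, 0.03, 0, 0, 0, 0, 0], [0, 0.015, 0, 0, 0, 0, 0], [0, 0, 0, 0, 0, 0, 0], [0, 0, 0, 0, 0, 0, 0]]]'

```text
t: 28.52
tool_pos: [0.6278, -0.3216, 0.2861]
tool_rot: [-2.199, 0.009, 2.236]
contact_force: [-0.1, 0.9, -0.1]
opening: -0.0005
```

Run:
```python
from h import *
state()
a=get_image("scene");b=get_image("top")
for c in("scene","top"): marks(c,["hub","lever_grip","post_foot","dial_center","weld_point","flange_ring","square_tube"])
cv2.imwrite("pics/z.png",cv2.resize(np.hstack([a[100:300,220:420],b[100:300,100:300]])[:,:,::-1],(800,400),interpolation=cv2.INTER_CUBIC))
```

```text
t 28.5167 pos [ 0.6278 -0.3216  0.2861] F [-0.1  0.9 -0.1] open -0.0005 fix rot(tool,deg) [-0.44  0.97 -0.  ]
scene hub 0.9 [0.563 0.157 0.074] [352. 189.]
scene hub 0.72 [ 0.372 -0.177  0.002] [218. 227.]
scene hub 0.59 [ 0.726 -0.352  0.   ] [249. 341.]
scene hub 0.56 [ 0.644 -0.209 -0.003] [275. 287.]
scene lever_grip 0.85 [ 0.6   -0.092  0.111] [298. 219.]
scene lever_grip 0.73 [0.563 0.159 0.076] [353. 188.]
scene post_foot 0.72 [0.562 0.158 0.07 ] [352. 189.]
scene dial_center 0.6 [0.548 0.088 0.071] [332. 196.]
scene weld_point 0.68 [ 0.45  -0.427  0.   ] [150. 287.]
scene weld_point 0.59 [0.558 0.164 0.072] [352. 188.]
scene flange_ring 0.97 [ 0.451 -0.425 -0.002] [151. 287.]
scene square_tube 0.87 [ 0.597 -0.311  0.002] [227. 296.]
top hub 0.89 [ 0.371 -0.177  0.   ] [298. 285.]
top hub 0.85 [ 0.64  -0.212  0.   ] [313. 175.]
top hub 0.76 [ 0.729 -0.355  0.003] [369. 141.]
top hub 0.69 [0.561 0.163 0.193] [133. 197.]
top hub 0.68 [0.561 0.159 0.07 ] [153. 203.]
top hub 0.53 [0.556 0.164 0.072] [150. 205.]
top lever_grip 0.76 [ 0.593 -0.09   0.109] [263. 188.]
top post_foot 0.71 [0.561 0.161 0.067] [152. 203.]
top dial_center 0.74 [0.543 0.092 0.07 ] [183. 211.]
top weld_point 0.58 [0.555 0.167 0.07 ] [149. 205.]
top square_tube 0.76 [ 0.599 -0.31  -0.002] [352. 192.]
```

View pics/z.png

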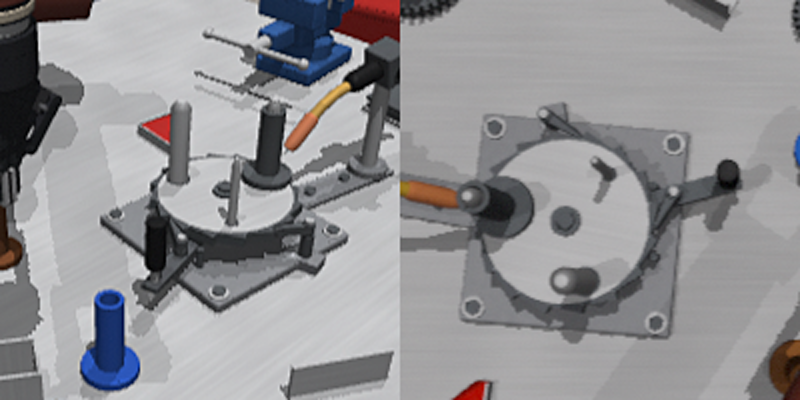

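The final view shows the hub standing at the torch nozzle (scene crop (270,160), top crop (490,205)). The lever is back at rest at (155,240), and nothing is touching the arm. I hand in the job.

```bash
python3 -c "
from station import *
print(finish_job())"
```

```text
the job is handed in; nothing more can be done
None
```

The job is handed in after 28.5 s of robot time: the hub is seated on its post and stands at the torch, and the lever has sprung back.

- **Hub:** I took the dark steel hub, not the blue or brown look-alikes, and threaded it over the 20 mm post. It went down square, with side forces of about 1 N. It stopped at the computed seat height, and I then released it.
- **Lever:** I pumped four strokes, each to the end stop. The first only finished the tooth the dial started in.
- **Position at the torch:** The last pictures put the post foot at about (0.5615, 0.160) and the weld point at about (0.5565, 0.1645). They disagree by 6–7 mm, more than the stated 3 mm. I put that down to network error of about 4 mm per reading, because one tooth is about 28 mm at the post. I did not check it any more closely.
- **Lever and other things:** The lever read as back at rest, at about (0.596, −0.091). The square tube and the flange ring read as unmoved, though the ring was found by only one camera in the last check. The arm was clear of everything.

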